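Start a heating run on the resistivity set-up

TASK

Start a heating run on the sample furnace: push its open lid down until it is fully shut, then switch the controller on by pressing in the raised far end of its rocker switch, then press in the flat round push-button in the middle of the same row and keep it in for at least one second before letting it spring out. Everything is done by pushing and pressing: do not lift the lid any wider, press no other key or button, and leave all the loose things standing where they are.

Things in the scene. Friction and masses are not known exactly. Their poses are not given: they have to be found in the camera images.
- controller: Fixed blue console, 200 mm deep (x), 260 wide (y). Origin: centre of underside; front faces -x, yaw within 0.25 rad. From a front 45 mm high a white panel rises 15 deg (0.262 rad) for 150 mm to a flat top 84 mm high; panel normal here (-0.259, 0, 0.966). Lower row, from the robot's left (+y), 78 mm apart, 45 mm up the slope: rocker, flat round button, mushroom button. Above: display, two keys.
- mains (a joint): The controller's rocker switch: black cap 36 mm long up the slope, 22 wide, pivoting at its middle in a grey bezel 46 x 32 that stands 4 mm off the panel. 0 rad: off, the end far from the robot raised (its tip 13 mm above the panel); 0.36 rad: on, that half pressed in until its face is parallel to the panel, 6.5 mm above it. Takes 4 to 5 N near the end, stays where it is left.
- mains_far_end (a point): Point on the face of the rocker's far half, 12 mm from the pivot, where to press; it moves with the rocker. Off, it lies 11 mm above the panel. Its z axis is the panel's normal when off.
- run (a joint): The flat round push-button, grey cap 22 mm in diameter in a steel bezel 30 mm across and 4 mm high. 0 m: out; 0.006 m: fully in. It moves along the panel's normal, springs back, and takes 1.2 N to start and 4.8 N fully in.
- run_top (a point): Centre of the flat round button's top face, 12 mm above the panel when out; z axis along the panel's normal, outward.
- stop (a joint): The mushroom button (not to be pressed): 0 m out, 0.006 m in; springs back.
- stop_top (a point): Top of the mushroom button: grey domed cap 33 mm in diameter, 23 mm above the panel, at the -y end of the lower row.
- key_up (a joint): The small square key nearer the display (not to be pressed), 12 x 16 mm, 7 mm high, in the upper row: 0 m out, 0.003 m in.
- key_down (a joint): The small square key at the -y end of the upper row (not to be pressed), same size: 0 m out, 0.003 m in.
- furnace: Sample furnace, fixed: a steel pot 116 mm in diameter whose rim is 120 mm above the bench, on a blue base 170 x 170 x 45 mm with terminals on its front. Origin: centre of the base's underside, on the pot's axis; front faces -x, yaw within 0.25 rad. It may stand left or right of the controller.
- lid (a joint): The furnace lid: a steel disc 116 mm in diameter and 14 thick with a black grip tab at its front, hinged on the side of the pot far from the robot. 0 rad: shut, lying on the rim; positive: open, front raised; starts at 0.5 to 0.9. The hinge is stiff: the lid stays where it is left and takes 2 to 3 N at the tab to push down.
- lid_hinge (a point): Middle of the lid's hinge line, fixed to the furnace 68 mm behind the pot's axis and 122 mm above the bench; the hinge line is the furnace's y axis.
- lid_grip (a point): Centre of the upper face of the lid's black grip tab (36 mm fore and aft, 34 wide, 12 thick); it moves with the lid. With the lid shut it lies 146 mm from the hinge line towards the front and 14 mm above it; in the point's own frame x runs along the lid towards the hinge and z out of its upper face.
- beaker: Loose glass beaker, 68 mm across, 85 high, in front of the machines; origin: centre of underside. Leave alone.
- dish: Loose white porcelain dish, 72 mm across, 16 high; origin: centre of underside. Leave alone.
- screwdriver: Loose screwdriver with green handle, 170 mm long, lying in front of the machines; origin near its middle. Leave alone.
- vial: Loose small amber jar, 32 mm across, 50 high, between the two machines; origin: centre of underside. Leave alone.
- tin: Loose aluminium sample tin, 46 mm across, 20 high, standing on the controller's flat top; origin: centre of underside. Leave alone.
- flask: Loose amber bottle, 72 mm across, 160 high, on the left; origin: centre of underside. Leave alone.
- die: Loose steel pellet die with a plunger, 52 mm across, 72 high, on the right; origin: centre of underside. Leave alone.

How it is judged:
By the outcome, as a careful person would: the job done as asked, in the order asked, and still so for the second after the job is handed in, with the robot touching nothing.
It also fails if it takes over 51 s, if anything falls off the work surface, if the arm or the gripper's body presses on something with over 40 N, if the wrist force passes 120 N, or if a joint passes its speed limit or range.

ROBOT

A 6-joint arm with a two-finger parallel gripper is mounted at the origin on the work surface. World frame = base frame: x ahead of the robot, y to its left, z up, the work surface at z = 0. Lengths are in m, angles in rad, forces in N, time in s.
With the tool pointing down it reaches from about 0.25 to 0.725 m from the base axis. Payload 4 kg.
Tool frame: the origin (TCP) lies midway between the tips of the shut fingers; the grasp point (between the pads) lies 19 mm behind it (bot.grip_depth is the distance from the TCP to the grasp point, in m); z points along the fingers, y is the line along which they close (so a half turn about z gives the same grasp; the last joint's range is limited). The gripper opens to 85 mm and grips with 20 to 120 N. Pads are 22 mm wide; open, the fingers measure 114 mm over their backs; the gripper's body (76 mm by 85 mm) begins 54 mm behind the grasp point. The pads swing forward as they close: fully open they stand 13 mm farther back than shut.
Start: joints at [1.245, 0.241, 0.005, 1.335, 0, 1.571], TCP at [0.16, 0.474, 0.231] pointing down, gripper open.
Joint ranges: [-2.72, 2.72], [-1.05, 1.87], [-1.09, 1.28], [-1.99, 2.15], [-1.42, 1.44], [-3.14, 3.14]. Speed limits (rad/s): [2.79, 2.79, 3.14, 3.14, 3.14, 3.14].

INTERFACE

Orientations are given as a unit quaternion [x, y, z, w].
In Python, from workcell import bot gives the robot as it stands.
- The arm moves only by the shell command python3 -m creep 'ROWS'. ROWS is JSON, one flat list of numbers, 5 for each row, row after row: the shift along the world's x, y, z in m, then the turn about the world's z in rad, then the finger opening in m, from 0 to 0.0854. In form: [x, y, z, twist, claw, x, y, z, twist, claw, ...]. A call has 1 to 10 rows; each row is the pose to reach, as a shift and turn from the pose commanded when the call began; what a row does not reach only later rows make up. A row lasts 1/12 s, in which the tool goes at most 41.7 mm and 7.16 degrees, less where a joint would pass 70% of its speed; a pose out of reach is approached as far as the arm can. A call with a gripper value outside its range is refused whole. The fingers move at their own pace and stop on an object; the grip force is fixed at half the most. Time passes only in rows, so rows that repeat a pose let the fingers close. It gives the time, the measured TCP pose, the force, the opening and the grip force at its end, in the units of the state.
- bot.get_obs(): the state, without advancing time (a new reading comes with each control period).
- bot.camera(name): name is "scene" or "top" or "wrist"; returns a dict with "pixels" (384x512x3 uint8, red, green, blue), "camera_matrix" (3x3 intrinsics, pixels), "extrinsics" (4x4, takes a point from world to camera coordinates); the wrist camera has in their place "T_tool_cam" (4x4, takes a point from camera to tool coordinates, whose origin is the TCP and whose axes are the flange's). Camera axes: x right, y down, z forward; pixel columns grow to the right and rows downward; lengths in m; the calibration is good to about 2 mm. A picture is of the moment at which its call begins: read the wrist's pose just before it. There is no depth.
- bot.job_done(): hands the job in; it is judged then, once.
Trained networks look in the newest picture that a camera, given by its name, has taken for a name from the list of things; names that differ only in an ending like _2 or _b are one class to them, and where a whole thing is asked for, a point or a joint stands for the part that bears it (a point fixed in the world has none). Each returns a list of dicts, best first, with "score" (0 to 1); they miss things now and then, are a little off and sometimes report something else, mostly with a low value. They report only what shows in the picture. A call takes as long as a camera call.
- bot.look_for(camera, thing): "centre" ([column, row] as shares, 0 to 1, of the picture: columns of its width, rows of its height, amid what is visible of it).
- bot.place_of(camera, thing): "centre" ([column, row] as shares, 0 to 1, of the picture: columns of its width, rows of its height: a listed point, or the origin of a listed thing).
The state is a dict: "clock": time; "joint_pos": joint angles; "joint_vel": joint speeds; "tau": joint torques, N m; "eef_pos": TCP position; "tool_rot": TCP orientation; "ft_force": force on the tool from outside, world axes, zero at the start; "ft_torque": the same for the moment, N m; "grip_width": finger opening in m; "grasp_force": force on a finger pad.
Only numpy, scipy, OpenCV 4.12 (cv2) and the standard library are available. Lean on these libraries where they do the work, as an engineer would, in place of code of your own. Each camera call takes 0.05 s, during which the arm holds its last target. There are 200 camera calls.

## Working session

There is one attempt and no reset: what is moved stays moved. The work goes in short steps, Python scripts to look and compute and a shell command to move; the robot and the scene stay as the last step left them, time stands still between calls to the robot, and variables do not carry over. Pictures are saved under pics/ and viewed, at most 10 in all, crops included, and the job is handed in when it is done.

```bash
mkdir -p pics
cat > h.py <<'E'
import numpy as np, cv2
from workcell import bot
def cam(n):
    c=bot.camera(n); return c,np.array(c["camera_matrix"]),np.array(c["extrinsics"])
def ray(K,E,px):
    R=E[:3,:3];o=-R.T@E[:3,3]
    d=R.T@np.linalg.inv(K)@np.array([px[0],px[1],1.]);return o,d/np.linalg.norm(d)
def atz(K,E,px,z):
    o,d=ray(K,E,px);return o+d*(z-o[2])/d[2]
def tri(rays):
    A=sum(np.eye(3)-np.outer(d,d) for o,d in rays);b=sum((np.eye(3)-np.outer(d,d))@o for o,d in rays)
    p=np.linalg.solve(A,b);return p,max(np.linalg.norm(np.cross(p-o,d)) for o,d in rays)
E
python3 - <<'E'
from h import *
np.set_printoptions(precision=4,suppress=True)
C={n:cam(n) for n in("scene","top")}
for n in C: cv2.imwrite(f"pics/{n}0.png",C[n][0]["pixels"][:,:,::-1]); print(n,-C[n][2][:3,:3].T@C[n][2][:3,3])
for t in["mains_far_end","run_top","stop_top","lid_grip","lid_hinge","furnace","controller","key_up","key_down","vial","tin","flask","die","beaker"]:
    r=[];s=[]
    for n in C:
        q=bot.place_of(n,t)
        if q:
            px=np.array(q[0]["centre"])*[512,384];s.append((n,px.round(1),round(q[0]["score"],2)));r.append(ray(C[n][1],C[n][2],px))
    print(t,s,tri(r) if len(r)==2 else "")
print(bot.get_obs())
E
```

```text
scene [ 1.4907 -0.3073  0.7386]
top [0.3687 0.0161 1.2798]
mains_far_end [('scene', array([216.2, 210.6]), 0.39), ('top', array([294.3, 204.1]), 0.5)] (array([ 0.5224, -0.1247,  0.0674]), np.float64(0.003307147089989718))
run_top [('scene', array([190.5, 214.1]), 0.56), ('top', array([318.4, 202. ]), 0.45)] (array([ 0.5293, -0.2034,  0.077 ]), np.float64(0.0006298229403822519))
stop_top [('scene', array([167.8, 221.7]), 0.57), ('top', array([344.5, 196.6]), 0.53)] (array([ 0.549 , -0.2801,  0.0812]), np.float64(0.00418753134787061))
lid_grip [('scene', array([313.8, 150.4]), 0.56), ('top', array([179.3, 196.3]), 0.83)] (array([0.5156, 0.2117, 0.2189]), np.float64(0.002615059643870149))
lid_hinge [('scene', array([326. , 193.5]), 0.74), ('top', array([ 96.9, 165.8]), 0.75)] (array([0.5771, 0.361 , 0.1139]), np.float64(0.11923264552434089))
furnace [('scene', array([313.3, 151.4]), 0.73), ('top', array([188.1, 191. ]), 0.96)] (array([0.533 , 0.1934, 0.225 ]), np.float64(0.009302661883911793))
controller [('scene', array([198. , 244.9]), 0.72), ('top', array([313.6, 188.4]), 0.57)] (array([ 0.5859, -0.2002, -0.0027]), np.float64(0.000569409512263114))Traceback (most recent call last):
  File "<stdin>", line 8, in <module>
ValueError: it knows: beaker, controller, die, dish, flask, furnace, lid_grip, lid_hinge, mains_far_end, run_top, screwdriver, stop_top, tin, vial
```

View pics/scene0.png

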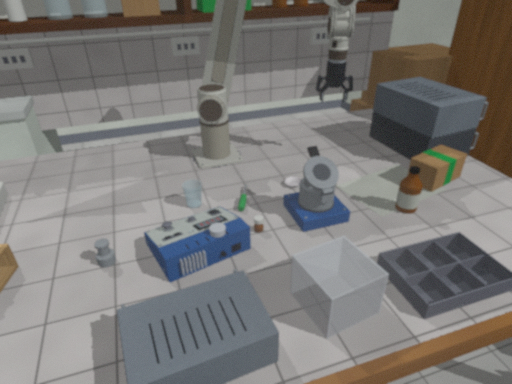

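View pics/top0.png

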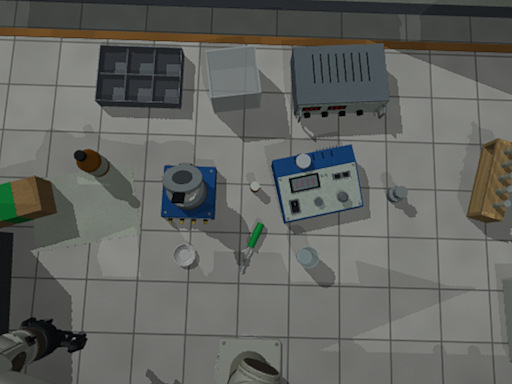

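Run:
```python
from h import *
np.set_printoptions(precision=4,suppress=True)
C={n:cam(n) for n in("scene","top")}
H=dict(furnace=0,vial=0,tin=.084,flask=0,die=0,beaker=0,dish=0,screwdriver=.01,lid_hinge=.122)
for t in H:
    for n in C:
        for q in bot.place_of(n,t)[:2]:
            px=np.array(q["centre"])*[512,384];print(t,n,px.round(1),round(q["score"],2),atz(C[n][1],C[n][2],px,H[t]))
print(bot.get_obs())
print(C["top"][1])
```

```text
furnace scene [313.6 211.6] 0.97 [0.5482 0.2144 0.    ]
furnace top [295. 202.] 0.3 [ 0.5373 -0.1382  0.    ]
vial scene [259.4 231.3] 0.5 [0.5892 0.0006 0.    ]
vial top [252.4 186.1] 0.39 [0.5868 0.0059 0.    ]
tin scene [217.8 232.5] 0.61 [ 0.6568 -0.148   0.084 ]
tin top [299.8 159.8] 0.64 [ 0.662  -0.1416  0.084 ]
flask scene [406.2 208.7] 0.76 [0.6423 0.5254 0.    ]
die scene [108.8 258.6] 0.67 [ 0.5619 -0.4613  0.    ]
die top [389.7 194.3] 0.67 [ 0.5731 -0.4574  0.    ]
die top [187.4 191.1] 0.54 [0.563 0.223 0.   ]
beaker scene [194.1 201.9] 0.77 [ 0.3447 -0.1657  0.    ]
beaker scene [312.4 212.9] 0.74 [0.5539 0.207  0.    ]
dish scene [166.1 221.3] 0.46 [ 0.4308 -0.2773  0.    ]
dish scene [289.8 185.6] 0.45 [0.3574 0.2065 0.    ]
dish top [184.  252.7] 0.76 [0.3589 0.2232 0.    ]
screwdriver scene [243.9 198.5] 0.57 [0.3998 0.0074 0.01  ]
screwdriver top [248.9 244.6] 0.71 [0.3912 0.0119 0.01  ]
lid_hinge scene [326. 194.] 0.66 [0.6304 0.2071 0.122 ]
lid_hinge top [186.1 164.6] 0.88 [0.6264 0.2116 0.122 ]
{'clock': 1.8, 'joint_pos': array([ 1.245 ,  0.2406,  0.005 ,  1.3352, -0.    ,  1.5708]), 'joint_vel': array([-0.0001,  0.0001,  0.0005,  0.0007, -0.0006, -0.0015]), 'tau': array([ -0.0002, -37.2205,  25.2689,   0.0015,   0.0001,   0.    ]), 'eef_pos': array([0.16  , 0.4737, 0.2313]), 'tool_rot': array([0.1622, 0.9868, 0.    , 0.    ]), 'ft_force': array([ 0.0617, -0.9202, -0.3574]), 'ft_torque': array([-0.0489,  0.0829,  0.0369]), 'grasp_force': 0.0, 'grip_width': 0.08550313614577862}
[[385.9117   0.     253.0634]
 [  0.     385.9117 194.948 ]
 [  0.       0.       1.    ]]
```

The scene view shows the furnace at about (317,205) with its lid tab at (314,150), and the controller at (200,240). The top view shows the tab at (179,197), rocker (295,206), round button (319,202), mushroom (343,197) and tin (303,160). The lid geometry checks out: tab to hinge is 148 mm against 147 expected, so it is open by about 0.62 rad. The controller yaw is about 0.24.

```bash
python3 -m creep '[0.35,-0.262,0.045,0.3,0, 0.35,-0.262,0.045,0.3,0, 0.35,-0.262,0.045,0.3,0, 0.35,-0.262,0.045,0.3,0, 0.35,-0.262,0.045,0.3,0, 0.35,-0.262,0.045,0.3,0, 0.35,-0.262,0.045,0.3,0, 0.35,-0.262,0.045,0.3,0, 0.35,-0.262,0.045,0.3,0, 0.35,-0.262,0.045,0.3,0]'
```

```text
clock: 2.63
eef_pos: [0.4857, 0.2294, 0.2734]
tool_rot: [0.013, 1.0, 0.0, 0.0]
ft_force: [0.1, 0.6, 1.3]
grip_width: 0.0002
grasp_force: 0.0
```

```bash
cat > fit.py <<'E'
from h import *
from scipy.optimize import least_squares
np.set_printoptions(precision=4,suppress=True)
s,c=np.sin(.262),np.cos(.262)
def P(u,y,h): return np.array([-.1+u*c-h*s,y,.045+u*s+h*c])
L=dict(mains_far_end=P(.057,.078,.011),run_top=P(.045,0,.012),stop_top=P(.045,-.078,.023),controller=np.zeros(3))
def world(p,l): return np.array([p[0]+np.cos(p[2])*l[0]-np.sin(p[2])*l[1],p[1]+np.sin(p[2])*l[0]+np.cos(p[2])*l[1],l[2]])
def fit(obs,L=L): # obs: (K,E,name,px)
    def f(p):
        r=[]
        for K,E,n,px in obs:
            q=K@(E[:3,:3]@world(p,L[n])+E[:3,3]);r+=list(q[:2]/q[2]-px)
        return r
    return least_squares(f,[.586,-.2,.24],loss="soft_l1")
E
python3 - <<'E'
from fit import *
obs=[]
for n in("scene","top"):
    C,K,E=cam(n)
    for t in L:
        q=bot.place_of(n,t)
        if q: obs.append((K,E,t,np.array(q[0]["centre"])*[512,384]));print(n,t,obs[-1][3])
r=fit(obs);print(r.x,r.fun.reshape(-1,2))
for t in L: print(t,world(r.x,L[t]))
o=bot.get_obs();print(o["clock"],o["eef_pos"],o["ft_force"])
E
```

```text
scene mains_far_end [218.5216 208.512 ]
scene run_top [189.696  216.8064]
scene stop_top [166.6048 221.6832]
scene controller [198.5024 244.8   ]
top mains_far_end [293.5808 203.2128]
top run_top [318.1056 201.4848]
top stop_top [343.3984 198.9888]
top controller [312.7808 185.8944]
[ 0.5896 -0.1938  0.1803] [[-3.2422  2.3763]
 [ 1.0666 -0.0259]
 [-1.0005 -0.6572]
 [ 1.5078 -0.2954]
 [ 0.1315 -1.4378]
 [ 0.3523  0.3985]
 [ 0.1414 -0.3133]
 [-1.1108  1.2031]]
mains_far_end [ 0.5286 -0.1256  0.0704]
run_top [ 0.5309 -0.2045  0.0682]
stop_top [ 0.5421 -0.2817  0.0789]
controller [ 0.5896 -0.1938  0.    ]
3.1333 [0.4833 0.232  0.2731] [ 0.104  -0.2614 -0.3456]
```

```bash
python3 -m creep '[0.030,-0.020,-0.005,0,0, 0.030,-0.020,-0.030,0,0, 0.028,-0.020,-0.045,0,0, 0.026,-0.020,-0.055,0,0, 0.024,-0.020,-0.065,0,0, 0.020,-0.020,-0.075,0,0, 0.017,-0.020,-0.083,0,0, 0.014,-0.020,-0.091,0,0, 0.010,-0.020,-0.099,0,0, 0.007,-0.020,-0.107,0,0]'
python3 - <<'E'
from h import *
c,K,E=cam("scene");cv2.imwrite("pics/s1.png",cv2.resize(c["pixels"][120:240,240:400,::-1],None,fx=4,fy=4))
print(bot.place_of("scene","lid_grip")[:1],bot.get_obs()["eef_pos"],bot.get_obs()["ft_force"])
E
```

```text
clock: 3.97
eef_pos: [0.4913, 0.2117, 0.1658]
tool_rot: [0.013, 1.0, 0.0, 0.001]
ft_force: [1.0, 0.5, 2.0]
grip_width: 0.0004
grasp_force: 0.6
[{'centre': [0.5963, 0.4255], 'score': 0.84}] [0.48994421 0.21080957 0.16455216] [-0.75722221 -0.59530077 -0.21329557]
```

View pics/s1.png

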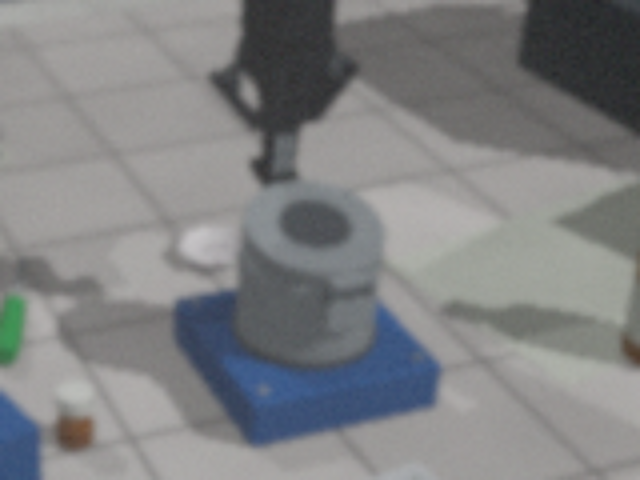

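The lid is following: the crop shows the fingertips on the tab at about (280,170) and the lid tilted much lower. I'll keep going until it bottoms out.

```bash
python3 -m creep '[-0.001,0,-0.008,0,0, -0.003,0,-0.015,0,0, -0.004,0,-0.021,0,0, -0.005,0,-0.025,0,0, -0.005,0,-0.027,0,0, -0.005,0,-0.029,0,0]'
```

```text
clock: 4.57
eef_pos: [0.4857, 0.2108, 0.1365]
tool_rot: [0.013, 1.0, -0.0, -0.001]
ft_force: [0.0, 0.0, 1.2]
grip_width: -0.0
grasp_force: 0.7
```

```bash
python3 -m creep '[0,0,-0.001,0,0, 0,0,-0.002,0,0, 0,0,-0.003,0,0, 0,0,-0.003,0,0]'
```

```text
clock: 4.9
eef_pos: [0.4857, 0.2109, 0.1359]
tool_rot: [0.013, 1.0, 0.0, -0.0]
ft_force: [-5.7, -2.4, 12.4]
grip_width: 0.0001
grasp_force: 6.3
```

Shut: the force jumped to 12 N at z = 0.136, the expected height. Next I lift off and move over to the controller.

```bash
python3 -m creep '[0,0,0.04,0,0, 0,0,0.08,0,0, 0,-0.01,0.12,0,0, 0,-0.05,0.13,0.1,0, 0,-0.09,0.13,0.2,0, 0,-0.13,0.13,0.2,0, 0,-0.17,0.13,0.2,0, 0,-0.21,0.13,0.2,0, 0,-0.25,0.13,0.2,0, 0,-0.29,0.13,0.2,0]' && python3 -m creep '[0,-0.04,0,0,0, 0,-0.07,0,0,0, 0,-0.09,0,0,0, 0,-0.09,0,0,0, 0,-0.09,0,0,0]'
cat > w.py <<'E'
from fit import *
from scipy.spatial.transform import Rotation as R
def wrist():
    o=bot.get_obs();c=bot.camera("wrist");T=np.eye(4);T[:3,:3]=R.from_quat(o["tool_rot"]).as_matrix();T[:3,3]=o["eef_pos"]
    return c,np.array(c["camera_matrix"]),np.linalg.inv(T@np.array(c["T_tool_cam"])),o
E
python3 - <<'E'
from w import *
c,K,E,o=wrist();cv2.imwrite("pics/w1.png",c["pixels"][:,:,::-1])
print(o["clock"],o["eef_pos"],o["tool_rot"],o["ft_force"]);obs=[]
for t in L:
    q=bot.place_of("wrist",t)
    if q: obs.append((K,E,t,np.array(q[0]["centre"])*[512,384]));print(t,obs[-1][3],q[0]["score"],atz(K,E,obs[-1][3],L[t][2]))
if len(obs)>1:
    r=fit(obs);print(r.x,r.fun.reshape(-1,2))
    for t in L: print(t,world(r.x,L[t]))
for n in("scene","top"):
    _,K,E=cam(n);print(n,[(np.array(q["centre"])*[512,384],q["score"],atz(K,E,np.array(q["centre"])*[512,384],.136)) for q in bot.place_of(n,"lid_grip")[:1]])
E
```

```text
clock: 5.73
eef_pos: [0.4859, -0.0809, 0.2642]
tool_rot: [-0.087, 0.996, -0.0, 0.0]
ft_force: [1.2, 0.4, -0.2]
grip_width: 0.0002
grasp_force: 0.0
clock: 6.15
eef_pos: [0.486, -0.17, 0.2637]
tool_rot: [-0.086, 0.996, 0.0, -0.0]
ft_force: [0.2, -0.6, -1.0]
grip_width: -0.0001
grasp_force: 0.0
6.15 [ 0.486  -0.17    0.2637] [-0.0856  0.9963  0.0003 -0.0003] [ 0.2389 -0.6123 -1.0047]
mains_far_end [283.1872 202.2912] 0.61 [ 0.5265 -0.13    0.0704]
run_top [223.1808 195.9168] 0.74 [ 0.5316 -0.2032  0.0682]
stop_top [153.7024 200.2944] 0.63 [ 0.5473 -0.2828  0.0789]
controller [220.1088 219.9168] 0.74 [ 0.5952 -0.2067  0.    ]
[ 0.5909 -0.1938  0.2232] [[ 1.269   0.6562]
 [-3.2553  0.3528]
 [-0.7856 -0.1497]
 [ 8.8892 -1.2256]]
mains_far_end [ 0.5271 -0.1283  0.0704]
run_top [ 0.5328 -0.207   0.0682]
stop_top [ 0.5473 -0.2837  0.0789]
controller [ 0.5909 -0.1938  0.    ]
scene []
top [(array([184.32  , 211.8144]), 0.7, array([0.4799, 0.2068, 0.136 ]))]
```

View pics/w1.png

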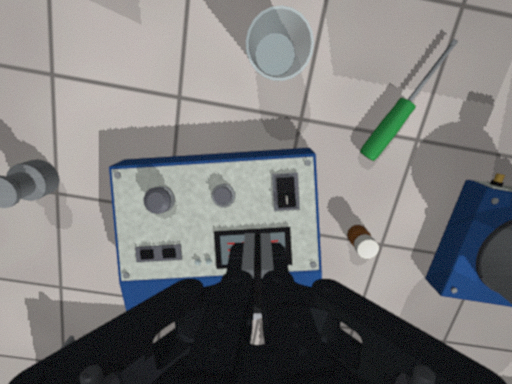

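The wrist view shows the rocker centred at (286,191), with its far end at about (286,200), the round button at (223,195) and the mushroom at (158,200). All agree with the fit: far end about (0.527, -0.127), button about (0.532, -0.204).

```bash
python3 -m creep '[0.012,0.014,-0.035,0.03,0, 0.024,0.030,-0.070,0.03,0, 0.035,0.042,-0.105,0.03,0, 0.035,0.042,-0.140,0.03,0, 0.035,0.042,-0.165,0.03,0, 0.035,0.042,-0.177,0.03,0, 0.035,0.042,-0.180,0.03,0, 0.035,0.042,-0.180,0.03,0]'
python3 - <<'E'
from w import *
c,K,E,o=wrist();cv2.imwrite("pics/w2.png",c["pixels"][:,:,::-1])
print(o["eef_pos"],o["ft_force"])
E
```

```text
clock: 7.27
eef_pos: [0.5206, -0.1265, 0.0831]
tool_rot: [-0.102, 0.995, 0.0, -0.001]
ft_force: [0.4, 0.6, 0.1]
grip_width: -0.0001
grasp_force: 0.0
[ 0.5206 -0.1265  0.0831] [0.4147 0.5557 0.0867]
```

View pics/w2.png

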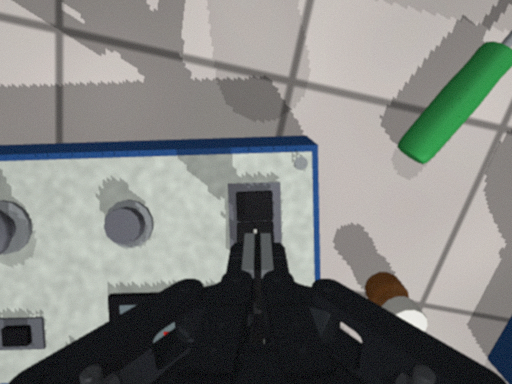

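The fingertips are at (256,232), laterally centred on the rocker (254) and just beyond its pivot line (row ~222). I'll shift 3 mm further out and press.

```bash
python3 -m creep '[0.003,0,-0.004,0,0, 0.003,0,-0.007,0,0, 0.003,0,-0.009,0,0, 0.003,0,-0.011,0,0, 0.003,0,-0.012,0,0, 0.003,0,-0.013,0,0, 0.003,0,-0.014,0,0, 0.003,0,-0.014,0,0]'
```

```text
clock: 7.98
eef_pos: [0.5268, -0.1268, 0.0717]
tool_rot: [-0.102, 0.995, -0.0, 0.003]
ft_force: [3.0, 1.9, 5.2]
grip_width: 0.0001
grasp_force: 2.5
```

```bash
python3 -m creep '[0,0,-0.001,0,0, 0,0,-0.002,0,0, 0,0,-0.003,0,0, 0,0,-0.004,0,0, 0,0,-0.004,0,0]'
python3 - <<'E'
from w import *
c,K,E,o=wrist();cv2.imwrite("pics/w3.png",cv2.resize(c["pixels"][130:330,130:380,::-1],None,fx=3,fy=3))
print(o["eef_pos"],o["ft_force"])
E
```

```text
clock: 8.4
eef_pos: [0.5286, -0.1266, 0.0686]
tool_rot: [-0.102, 0.995, -0.0, 0.005]
ft_force: [4.7, 2.2, 5.5]
grip_width: -0.0002
grasp_force: 3.1
[ 0.5286 -0.1266  0.0686] [4.75   2.2377 5.5423]
```

View pics/w3.png

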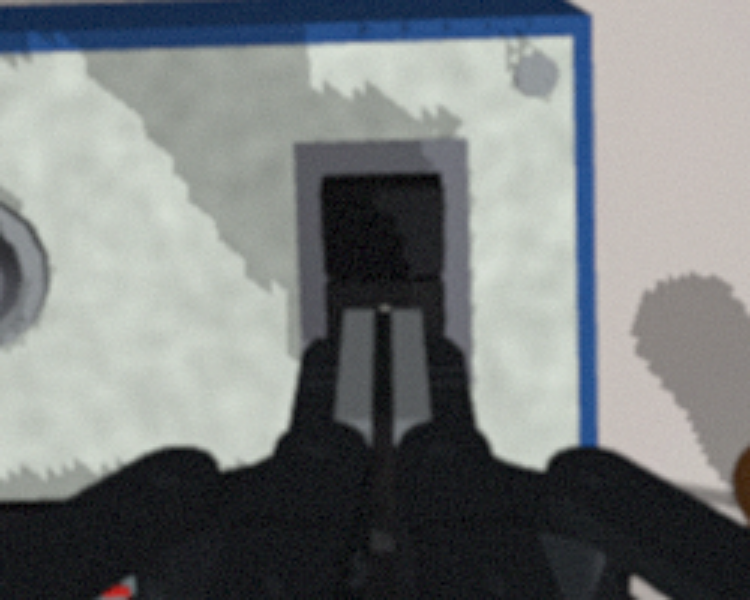

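The tip sits on the far half, just past the pivot line (crop row 275). The force is about 5 N and the cap is still travelling, so I'll carry on down.

```bash
python3 -m creep '[-0.002,0,-0.001,0,0, -0.003,0,-0.002,0,0, -0.003,0,-0.003,0,0, -0.003,0,-0.004,0,0, -0.003,0,-0.005,0,0, -0.003,0,-0.005,0,0]'
```

```text
clock: 8.95
eef_pos: [0.5274, -0.1271, 0.0672]
tool_rot: [-0.102, 0.995, -0.001, 0.007]
ft_force: [-0.1, 3.2, 23.7]
grip_width: -0.0005
grasp_force: 11.9
```

It reached the stop: 24 N at z = 0.0672, against 0.067 predicted. Lift and check.

```bash
python3 -m creep '[0,0,0.02,0,0, -0.010,-0.02,0.05,0,0, -0.025,-0.045,0.07,0,0, -0.035,-0.06,0.08,0,0, -0.035,-0.06,0.08,0,0, -0.035,-0.06,0.08,0,0]'
python3 - <<'E'
from w import *
c,K,E,o=wrist();cv2.imwrite("pics/w4.png",cv2.resize(c["pixels"][100:350,90:390,::-1],None,fx=2,fy=2))
print(o["clock"],o["eef_pos"],o["ft_force"]);obs=[]
for t in L:
    for q in bot.place_of("wrist",t)[:1]:
        px=np.array(q["centre"])*[512,384];print(t,px,q["score"],atz(K,E,px,L[t][2]))
E
```

```text
clock: 9.45
eef_pos: [0.4863, -0.1877, 0.1417]
tool_rot: [-0.101, 0.995, -0.0, 0.001]
ft_force: [-0.3, 1.1, 0.2]
grip_width: 0.0001
grasp_force: 0.0
9.45 [ 0.4863 -0.1877  0.1417] [-0.2925  1.0582  0.25  ]
mains_far_end [316.8256 260.6976] 0.62 [ 0.5281 -0.1278  0.0704]
run_top [222.976  248.4096] 0.87 [ 0.5337 -0.206   0.0682]
stop_top [123.2896 250.9056] 0.56 [ 0.5456 -0.2824  0.0789]
controller [220.8256 263.1936] 0.85 [ 0.5919 -0.2063  0.    ]
```

View pics/w4.png

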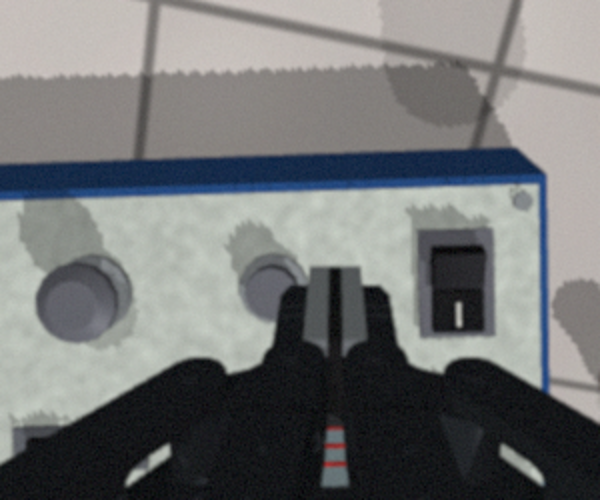

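The rocker now has its far half down with the on-mark showing (crop (458,300)), and the round button is at crop (268,292), untouched. I'll move to just above the round button.

```bash
python3 -m creep '[0.021,-0.010,-0.02,0,0, 0.042,-0.019,-0.035,0,0, 0.042,-0.019,-0.050,0,0, 0.042,-0.019,-0.060,0,0, 0.042,-0.019,-0.062,0,0, 0.042,-0.019,-0.062,0,0]'
python3 - <<'E'
from w import *
c,K,E,o=wrist();cv2.imwrite("pics/w5.png",cv2.resize(c["pixels"][130:330,130:380,::-1],None,fx=3,fy=3))
print(o["clock"],o["eef_pos"],o["ft_force"])
E
```

```text
clock: 10.2
eef_pos: [0.5269, -0.2049, 0.0776]
tool_rot: [-0.102, 0.995, 0.001, -0.002]
ft_force: [0.4, 0.2, -0.6]
grip_width: 0.0002
grasp_force: 0.0
10.2 [ 0.5269 -0.2049  0.0776] [ 0.3803  0.2219 -0.5829]
```

View pics/w5.png

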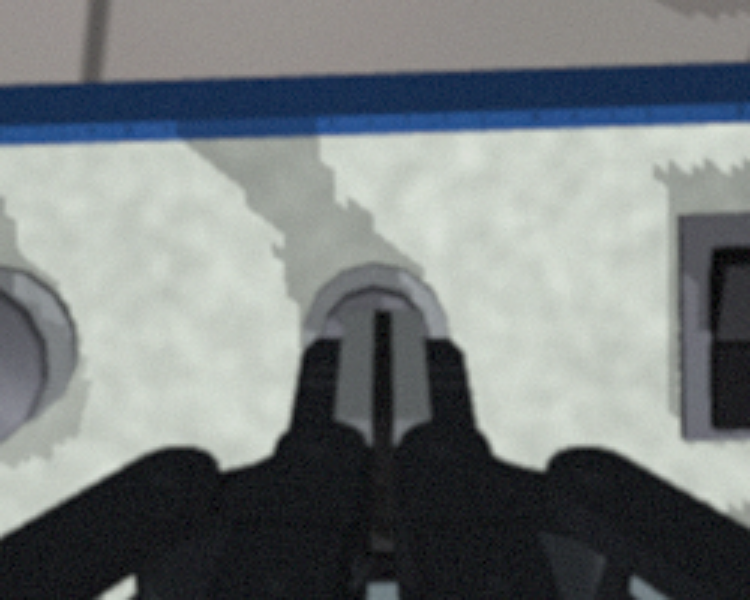

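The tip is centred over the button (crop col 380) and lies within the cap in the fore-aft direction. Press.

```bash
python3 -m creep '[0,0,-0.005,0,0, 0,0,-0.008,0,0, 0,0,-0.010,0,0, 0,0,-0.012,0,0, 0,0,-0.014,0,0, 0,0,-0.016,0,0, 0,0,-0.018,0,0, 0,0,-0.019,0,0, 0,0,-0.020,0,0, 0,0,-0.020,0,0]'
```

```text
clock: 11.08
eef_pos: [0.5299, -0.2059, 0.0631]
tool_rot: [-0.102, 0.995, -0.001, 0.002]
ft_force: [-4.1, 4.3, 21.9]
grip_width: 0.0002
grasp_force: 10.6
```

Fully in: 22 N at z = 0.063, against 0.063 predicted. I'll hold it for about 1.6 s.

```bash
Z='[0,0,0,0,0, 0,0,0,0,0, 0,0,0,0,0, 0,0,0,0,0, 0,0,0,0,0, 0,0,0,0,0, 0,0,0,0,0, 0,0,0,0,0, 0,0,0,0,0, 0,0,0,0,0]' ; python3 -m creep '[0,0,0,0,0, 0,0,0,0,0, 0,0,0,0,0, 0,0,0,0,0, 0,0,0,0,0, 0,0,0,0,0, 0,0,0,0,0, 0,0,0,0,0, 0,0,0,0,0, 0,0,0,0,0]' && python3 -m creep '[0,0,0,0,0, 0,0,0,0,0, 0,0,0,0,0, 0,0,0,0,0, 0,0,0,0,0, 0,0,0,0,0, 0,0,0,0,0, 0,0,0,0,0, 0,0,0,0,0, 0,0,0,0,0]' && python3 -m creep '[0,0,0.015,0,0, 0,0,0.04,0,0, -0.02,0,0.08,0,0, -0.04,0.02,0.12,0,0, -0.06,0.05,0.15,0,0, -0.09,0.08,0.15,0,0, -0.09,0.08,0.15,0,0, -0.09,0.08,0.15,0,0]'
python3 - <<'E'
from w import *
c,K,E,o=wrist();a=c["pixels"];b=bot.camera("scene")["pixels"]
cv2.imwrite("pics/f.png",cv2.vconcat([cv2.resize(a[90:290,60:360,::-1],(600,300)),cv2.resize(b[140:260,130:370,::-1],(600,300))]))
print(o["clock"],o["eef_pos"],o["ft_force"])
E
```

```text
clock: 11.92
eef_pos: [0.5299, -0.2059, 0.0631]
tool_rot: [-0.102, 0.995, -0.001, 0.003]
ft_force: [-4.8, 4.8, 21.8]
grip_width: -0.0
grasp_force: 10.7
clock: 12.75
eef_pos: [0.5299, -0.2059, 0.063]
tool_rot: [-0.102, 0.995, -0.001, 0.003]
ft_force: [-4.1, 3.4, 22.0]
grip_width: 0.0001
grasp_force: 10.7
clock: 13.42
eef_pos: [0.4362, -0.1245, 0.2099]
tool_rot: [-0.103, 0.995, -0.0, -0.0]
ft_force: [-0.6, 0.1, 0.2]
grip_width: -0.0002
grasp_force: 0.0
13.4167 [ 0.4362 -0.1245  0.2099] [-0.584   0.1073  0.2486]
```

View pics/f.png

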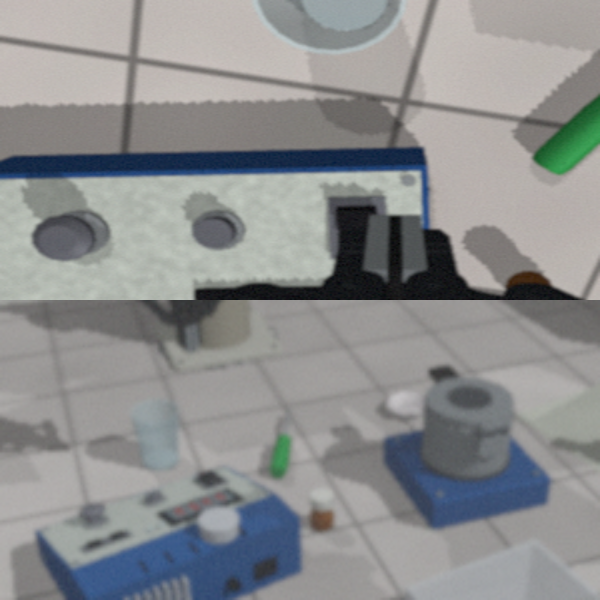

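The final view shows the lid lying flat on the pot (465,400), the round button sprung out (215,230), the display lit, and the loose things in place.

```bash
python3 -c "from workcell import bot; print(bot.job_done())"
```

```text
the job is handed in; nothing more can be done
None
```

I shut the lid, switched the rocker on, held the round button in for about 1.7 s and released it, touched no other key, button or loose item, and handed the job in at about 13.5 s; no verdict was returned.

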